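Offer up the loose hinge leaf of the specimen case

TASK

Lift the hinge leaf with the blue tab out of the parts bin and bring it to the specimen case: its knuckle between the case's two knuckles, the leaf level and reaching out from the case's front, all holes in line so that a colleague can push the hinge pin through. Finish while still holding it there, steady and not forced against the case; do not let go. Leave everything else where it is, the yellow-tabbed leaf too.

Things in the scene. Friction and masses are not known exactly. Their poses are not given: they have to be found in the camera images.
- leaf: Loose hinge leaf to fetch, 0.12 kg, lying flat in one compartment of the bin. Steel plate 54 (x, -30 to +24) x 50 (y) x 6 mm; origin on its underside. A blue grip tab stands on it, and one knuckle (24 mm long tube) is at its +x edge, on a neck 24 wide. z points up as it lies and as it must be held.
- leaf_tab (a point): Point in the blue tab, 30 mm above the leaf's origin (axes as the leaf's). The tab is 34 long (x), 12 thick (y), centred here in x and y; it stands on the plate's top, from 6 to 44 mm above the underside. Pinch it across the 12 mm.
- leaf_bore (a point): Middle of the loose knuckle's bore, at (38, 0, 10) mm in the leaf's frame, axes parallel to the leaf's. The knuckle is a tube along y: outer diameter 20, bore 12, length 24 mm (y from -12 to +12).
- case: Specimen case, fixed: white box of stoppered tubes with a beech jamb block, 80 mm high, along its front; two steel knuckles stand out at the block's top. Origin on the bench right under the middle of the gap between them; z up; -x points out of the front, where the loose leaf must reach. The case fills x from +14 to +138, y to +-75, up to 86 mm high. Nothing lies below or before the knuckles.
- case_bore (a point): Where the middle of the loose bore belongs, at (0, 0, 90) mm in the case's frame, axes parallel. Fixed knuckles: tubes along y, outer diameter 20, bore 12, y from -33 to -15 and +15 to +33 mm (3 mm play each side of the loose one); open from above. In place the loose leaf's x, y, z point as the case's, its underside 80 mm above the bench.
- bin: Grey open parts bin, fixed, 160 (x) x 320 (y) x 40 mm high, walls and floor 5 mm, a wall across the middle makes two compartments side by side along y. Origin at the centre of its underside. The blue-tabbed leaf may be in either compartment; bin and case may be on either side of the bench.
- spare_leaf: Another hinge leaf of the same plate, but with a yellow tab and two short knuckles at the corners of its +x edge, lying flat in the other compartment; origin on its underside below the tab. A bystander: leave it.
- pin: Brass hinge pin, 6 mm shaft, 82 mm long along y, 10 mm heads, lying loose in a shallow steel dish at the back; origin at its middle, on its underside. A bystander.
- blue_dropper: upright plastic dropper bottle with a blue cap, 28 mm across, 66 mm tall, loose on the bench; origin at the centre of its underside. A bystander.
- yellow_dropper: upright plastic dropper bottle with a yellow cap, 28 mm across, 66 mm tall, loose on the bench; origin at the centre of its underside. A bystander.
- green_dropper: upright plastic dropper bottle with a green cap, 28 mm across, 66 mm tall, loose on the bench; origin at the centre of its underside. A bystander.
- vial: Amber vial with a black cap, 34 mm across, 70 mm tall, loose; origin at the centre of its underside. A bystander.
Not all that is in view belongs to the job. Leave any pink or red look-alike of the leaf alone.

How it is judged (in metres and radians):
On the way, in this order (a step that is already met when the one before it is completed fails the run):
1. the blue-tabbed leaf is lifted clear of the bin in the gripper (height (world z) of leaf above 0.055 m and contact force between the fingers and leaf above 1 N and contact force between leaf and bin below 0.1 N), for 0.2 s.
2. its knuckle is between the case's knuckles with the holes in line (distance between leaf_bore and case_bore below 0.0045 m and angle between the y axis of leaf and the y axis of case, either way round below 0.1 rad and angle between leaf's own z axis and vertical below 0.15 rad and x of leaf in the frame of case below -0.03 m and contact force between the fingers and leaf above 1 N and contact force between leaf and case below 6 N), for 0.3 s.
At the end, for the whole second after the job is handed in: The gripper still holds the leaf (over 1 N), still; bore middles within 4.5 mm, axes within 0.1 rad; leaf within 0.15 rad of level, reaching out from the case's front, pressing on the case under 6 N; the other loose things within 25 mm of their starts (all of step 2 and linear speed of leaf below 0.02 m/s and not (distance of spare_leaf from where it was at the start of the episode above 0.025 m) and not (distance of pin from where it was at the start of the episode above 0.025 m) and not (distance of blue_dropper from where it was at the start of the episode above 0.025 m) and not (distance of yellow_dropper from where it was at the start of the episode above 0.025 m) and not (distance of green_dropper from where it was at the start of the episode above 0.025 m) and not (distance of vial from where it was at the start of the episode above 0.025 m)); the arm keeps its last pose, push and grip.
It fails at once if a bystander (yellow-tabbed leaf, pin, dropper bottle or vial) is moved more than 25 mm (distance of any of spare_leaf, pin, blue_dropper, yellow_dropper, green_dropper, vial from where it was at the start of the episode above 0.025 m).
It fails at once if the leaf is forced against the case with more than 25 N (contact force between leaf and case above 25 N).
It also fails if it takes over 40 s, if anything falls off the work surface, if the arm or the gripper's body presses on something with over 40 N, if the wrist force passes 120 N, or if a joint passes its speed limit or range.

ROBOT

A 6-joint arm with a two-finger parallel gripper is mounted at the origin on the work surface. World frame = base frame: x ahead of the robot, y to its left, z up, the work surface at z = 0. Lengths are in mm, angles in rad, forces in N, time in s.
With the tool pointing down it reaches from about 350 to 775 mm from the base axis. Payload 7.3 kg.
Tool frame: the origin (TCP) lies between the finger pads; the fingertips stand 14 mm ahead of it and the grasp point (between the pads) lies 5 mm behind it; y points along the fingers, z is the direction in which the jaws open and shut, and the axes are right-handed (so a half turn about y gives the same grasp; the last joint's range is limited). The gripper opens to 92 mm and grips with 3 to 60 N. Pads are 19 mm wide; open, the fingers measure 130 mm over their backs; the gripper's body (75 mm by 190 mm) begins 47 mm behind the grasp point.
Start: joints at [1.113, 0.342, 1.524, -0, 1.275, -0.146], TCP at [161.04, 499.709, 240.741] pointing down, gripper open.
Joint ranges: [-2.53, 2.53], [-0.77, 2.02], [0.04, 2.7], [-1, 4.14], [0.28, 2.66], [-3.11, 3.11]. Speed limits (rad/s): [2.57, 2.57, 3.14, 3.14, 3.14, 3.14].

INTERFACE

Orientations are given as [roll, pitch, yaw] about the fixed x, y, z axes, in that order (R = Rz(yaw) Ry(pitch) Rx(roll)).
In Python, from plant import bot, vision, order gives the robot as it stands.
- The arm moves only by the tool apply_moves, never from a script. Its argument "rows" is a list of rows, each a list of 3 entries, a list of its own where there are three numbers: the shift along the tool's x, y, z in cm, then the turn about the tool's y in rad, then the finger opening in cm, from 0 to 9.18. A call has 1 to 5 rows; each row is the pose to reach, as a shift and turn from the pose measured when the call began, along the tool's axes at that moment; what a row does not reach only later rows make up. A row lasts 1/8 s, in which the tool goes at most 62.5 mm and 10.7 degrees, less where a joint would pass 70% of its speed; a pose out of reach is approached as far as the arm can. A call with a gripper value outside its range is refused whole. The fingers move at their own pace and stop on an object; the grip force is fixed at half the most. Time passes only in rows, so rows that repeat a pose let the fingers close. It gives the time, the measured TCP pose, the force and the opening at its end, in the units of the state.
- bot.get_obs(): the state, without advancing time (a new reading comes with each control period).
- vision.capture(name): name is "scene" or "top"; returns the picture (420x560x3 uint8, red, green, blue); there is no depth.
- vision.camera_info(name): a dict with "mtx" (3x3 intrinsics, pixels), "distortion" ([k1, k2, p1, p2, k3] as OpenCV has them; the pictures are not rectified), "rvec" (rotation vector, rad) and "tvec" (3), from world to camera coordinates, as OpenCV has them. Camera axes: x right, y down, z forward; pixel columns grow to the right and rows downward; lengths in mm; the calibration is good to about 2 mm. A picture is of the moment at which its call begins. camera_info takes no time and is no camera call.
- order.close_job(): hands the job in, once; it reports no verdict.
The state is a dict: "time": time; "joint_positions": joint angles; "dq": joint speeds; "tau": joint torques, N m; "tool_pos": TCP position; "tcp_rot": TCP orientation; "contact_force": force on the tool from outside, world axes, zero at the start; "moment": the same for the moment, N m; "grip_width": finger opening in mm.
Only numpy, scipy, OpenCV 4.12 (cv2) and the standard library are available. Lean on these libraries where they do the work, as an engineer would, in place of code of your own. Each camera call takes 0.05 s, during which the arm holds its last target.

## Working session

There is one attempt and no reset: what is moved stays moved. The work goes in short steps, Python scripts to look and compute and a tool call to move; the robot and the scene stay as the last step left them, time stands still between calls to the robot, and variables do not carry over. Pictures are saved under pics/ and viewed, and the job is handed in when it is done.

Besides the shell and the picture viewer there is one more tool, called after "Request:" by a JSON object that holds its "op" and its "data", one argument or row to a line. apply_moves: Moves the arm, as the interface text tells. Its arguments: {"type":"object","properties":{"rows":{"type":"array","items":{"type":"array"}}},"required":["rows"]}

```bash
ls; mkdir -p pics; python3 - <<'E'
from plant import bot,vision,order
import cv2
print(bot.get_obs())
for n in("scene","top"):
    print(n,vision.camera_info(n))
    im=vision.capture(n); cv2.imwrite(f"pics/{n}0.png",im[:,:,::-1])
E
```

```text
pics
{'time': 0.0, 'joint_positions': array([ 1.11301362e+00,  3.42745745e-01,  1.52500550e+00, -1.15330146e-05,
        1.27543251e+00, -1.45997677e-01]), 'dq': array([-2.35941614e-05,  1.46563563e-03,  8.53248999e-04, -1.51812563e-03,
       -7.13080718e-04,  4.76613823e-04]), 'tau': array([ 1.09279325e-03, -4.31231153e+01, -2.44227058e+01,  7.18763703e-02,
        5.58150513e-02, -2.09240366e-04]), 'tool_pos': array([160.85412747, 499.33991155, 240.03703598]), 'tcp_rot': array([-1.57237210e+00,  2.20560770e-04, -3.11781841e-01]), 'contact_force': array([-0.57291138,  0.2143548 , -0.55203792]), 'moment': array([-0.05223776, -0.00115549, -0.00836367]), 'grip_width': 91.665988072317}
scene {'mtx': array([[526.20662366,   0.        , 277.22845091],
       [  0.        , 526.20662366, 208.21051635],
       [  0.        ,   0.        ,   1.        ]]), 'distortion': array([0.05185427, 0.        , 0.        , 0.        , 0.        ]), 'rvec': array([ 1.65402816,  2.13489418, -0.65751333]), 'tvec': array([ 101.75988472, -401.68802933, 1560.11266599])}
top {'mtx': array([[531.79589934,   0.        , 271.27089634],
       [  0.        , 531.79589934, 199.96701479],
       [  0.        ,   0.        ,   1.        ]]), 'distortion': array([-0.06524835,  0.        ,  0.        ,  0.        ,  0.        ]), 'rvec': array([ 2.19476572, -2.18217698,  0.04856284]), 'tvec': array([  38.47749272,  551.52131794, 1477.37475884])}
```

View pics/scene0.png

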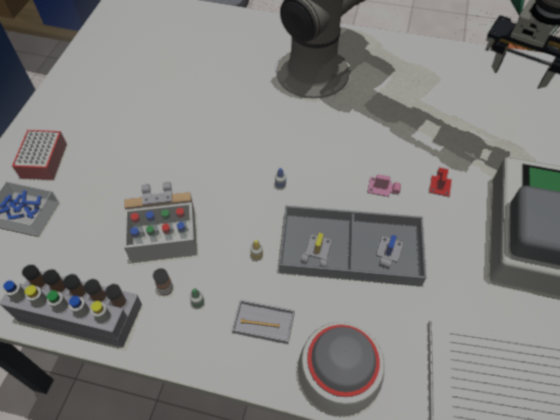

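View pics/top0.png

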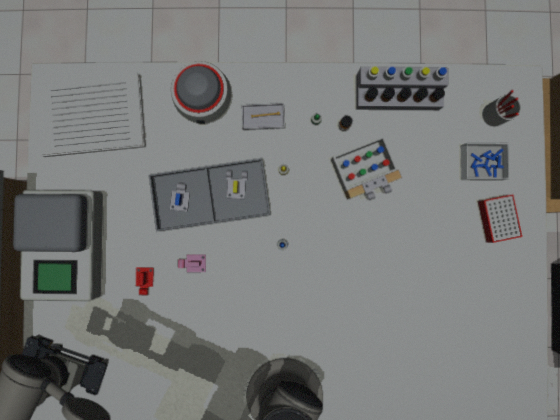

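Lookalikes (top view pixels): blue-tabbed leaf in the bin (180,199), yellow spare (236,187), pink (194,264), red (145,278). I choose the blue one and check it in close crops.

```bash
python3 - <<'E'
import cv2,numpy as np
t=cv2.imread("pics/top0.png"); s=cv2.imread("pics/scene0.png")
def c(im,x,y,w,h,f): return cv2.resize(im[y:y+h,x:x+w],None,fx=f,fy=f,interpolation=cv2.INTER_CUBIC)
a=c(t,155,170,50,50,8);b=c(s,365,220,50,50,8)
cc=c(t,330,135,80,75,5);d=c(s,115,175,80,75,5)
cv2.imwrite("pics/crop1.png",np.hstack([a,b])); cv2.imwrite("pics/crop2.png",np.hstack([cc,d]))
E
```

```text
(no output)
```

View pics/crop1.png

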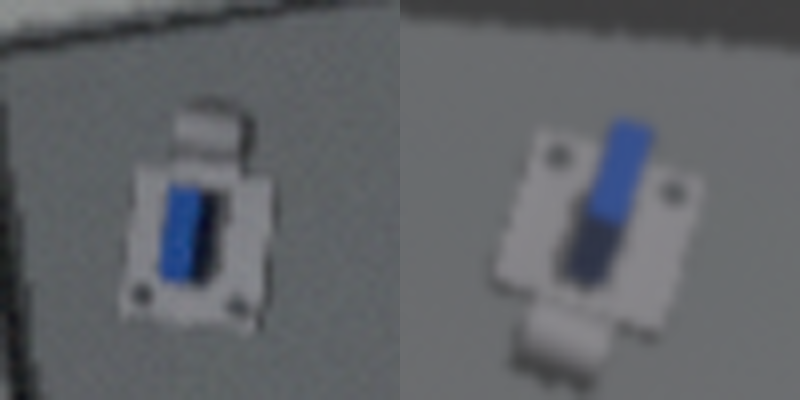

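View pics/crop2.png

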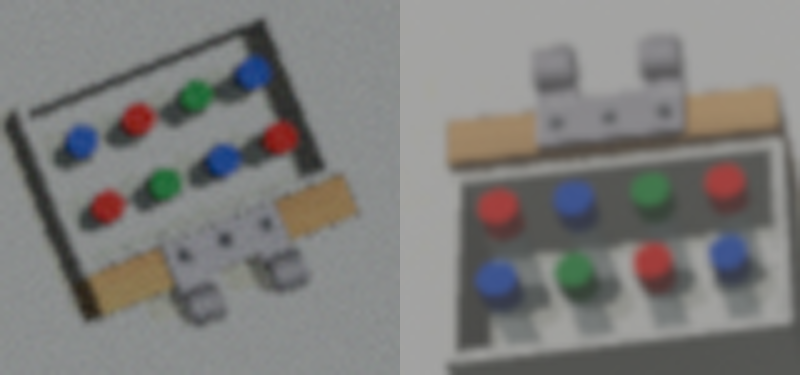

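The crops show a single knuckle at the top of the blue-tabbed leaf (top crop at about (181,186)), so the choice is confirmed. The case's three screws and two knuckles are clear in both views. Next I measure.

```bash
cat > h.py <<'E'
import cv2,numpy as np
from plant import vision
def cam(n):
    i=vision.camera_info(n); R=cv2.Rodrigues(np.array(i["rvec"]))[0]
    return i["mtx"],i["distortion"],R,np.array(i["tvec"]).ravel()
C={n:cam(n) for n in("scene","top")}
def ray(n,p):
    K,d,R,t=C[n]; u=cv2.undistortPoints(np.array([[p]],float),K,d)[0,0]
    v=R.T@np.array([u[0],u[1],1.]); return -R.T@t, v/np.linalg.norm(v)
def plane(n,p,z):
    o,v=ray(n,p); return o+v*(z-o[2])/v[2]
def tri(pt,ps):
    (o1,a),(o2,b)=ray("top",pt),ray("scene",ps)
    s=np.linalg.lstsq(np.c_[a,-b],o2-o1,rcond=None)[0]
    p,q=o1+s[0]*a,o2+s[1]*b; return (p+q)/2,np.linalg.norm(p-q)
def proj(n,X):
    K,d,R,t=C[n]; return cv2.projectPoints(np.array(X,float).reshape(-1,3),cv2.Rodrigues(R)[0],t,K,d)[0][:,0]
E
python3 - <<'E'
from h import *
np.set_printoptions(precision=1,suppress=True)
for n,box in(("top",(160,185,200,215)),("scene",(370,225,410,265))):
    im=cv2.imread(f"pics/{n}0.png"); x0,y0,x1,y1=box
    hsv=cv2.cvtColor(im,cv2.COLOR_BGR2HSV)[y0:y1,x0:x1]
    m=((abs(hsv[...,0].astype(int)-112)<14)&(hsv[...,1]>90)).astype(np.uint8)
    big=cv2.resize(im[y0:y1,x0:x1],None,fx=8,fy=8,interpolation=cv2.INTER_CUBIC)
    h8=cv2.cvtColor(big,cv2.COLOR_BGR2HSV); M=((abs(h8[...,0].astype(int)-112)<14)&(h8[...,1]>90)).astype(np.uint8)
    for V in (90,140):
        MM=M*(h8[...,2]>V)
        r=cv2.minAreaRect(np.argwhere(MM)[:,::-1].astype(np.float32))
        print(n,V,MM.sum()/64,(cv2.boxPoints(r)+.5)/8-.5+np.array([x0,y0]), r)
# crops with fine grid
def crop(n,x,y,w,h,f):
    im=cv2.imread(f"pics/{n}0.png"); a=cv2.resize(im[y:y+h,x:x+w],None,fx=f,fy=f,interpolation=cv2.INTER_CUBIC)
    a=cv2.convertScaleAbs(a,alpha=1.3)
    for k in range(0,w,5):
        cv2.line(a,(int((k+.5)*f),0),(int((k+.5)*f),6 if k%10 else 14),(0,0,255),1)
        if k%10==0: cv2.putText(a,str(x+k),(int((k+.5)*f),26),0,.4,(0,0,255),1)
    for k in range(0,h,5):
        cv2.line(a,(0,int((k+.5)*f)),(6 if k%10 else 14,int((k+.5)*f)),(0,0,255),1)
        if k%10==0: cv2.putText(a,str(y+k),(16,int((k+.5)*f)),0,.4,(0,0,255),1)
    return a
cv2.imwrite("pics/g1.png",crop("top",340,160,70,45,11)); cv2.imwrite("pics/g2.png",crop("scene",115,175,80,40,10))
cv2.imwrite("pics/g3.png",crop("top",163,175,35,40,14)); cv2.imwrite("pics/g4.png",crop("scene",372,228,36,42,14))
E
```

```text
top 90 47.578125 [[173.9 204.5]
 [175.7 192.5]
 [179.9 193.1]
 [178.1 205.1]] ((138.6865997314453, 114.01255798339844), (33.89228820800781, 96.87199401855469), 8.246320724487305)
top 140 1.703125 [[176.3 199.6]
 [177.3 199.2]
 [178.  201.7]
 [177.  202. ]] ((140.69810485839844, 128.4434051513672), (20.192001342773438, 9.0657958984375), 74.05460357666016)
scene 90 63.640625 [[387.4 246.7]
 [391.5 234.1]
 [396.4 235.7]
 [392.3 248.3]] ((178.61929321289062, 133.130859375), (41.19568634033203, 105.36082458496094), 17.904447555541992)
scene 140 24.21875 [[389.4 245.1]
 [392.4 235.8]
 [395.2 236.7]
 [392.2 246. ]] ((181.8024444580078, 130.7496337890625), (23.351634979248047, 78.72331237792969), 18.034286499023438)
```

View pics/g1.png

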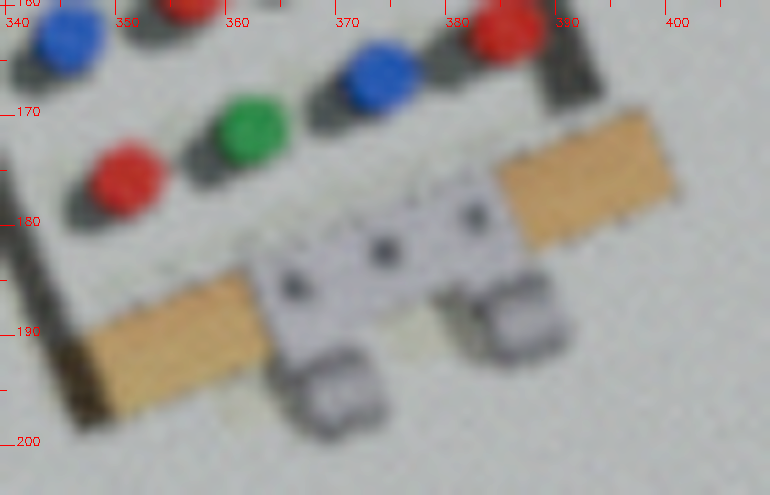

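View pics/g2.png

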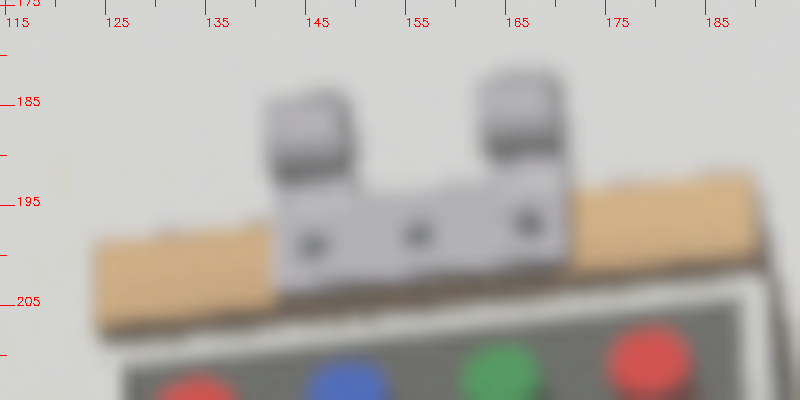

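View pics/g3.png

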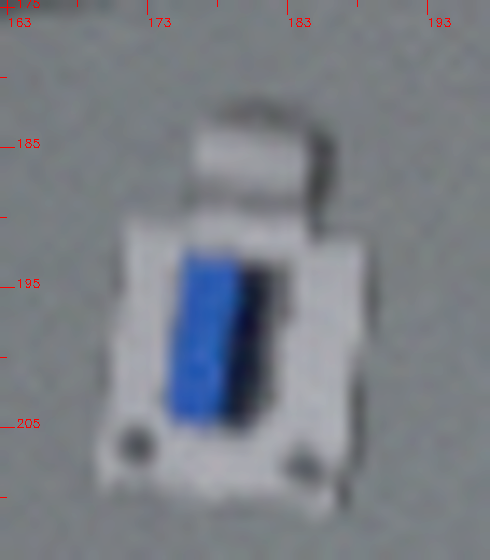

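View pics/g4.png

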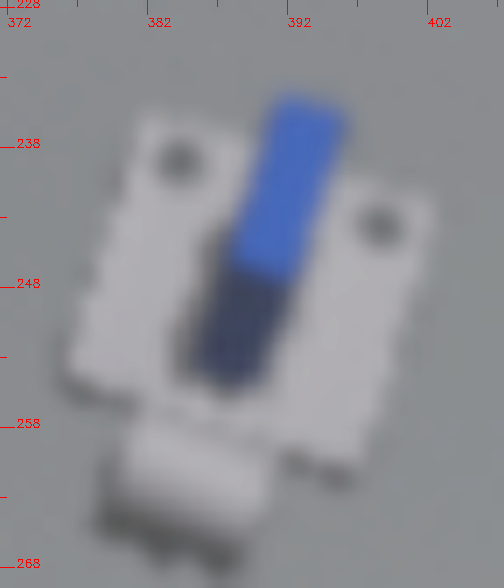

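```bash
cat > m.py <<'E'
from h import *
np.set_printoptions(precision=1,suppress=True)
def dark(f,n,p,r=2.6):
    im=cv2.cvtColor(cv2.imread(f),cv2.COLOR_BGR2GRAY).astype(float)
    p=np.array(p,float)
    for _ in range(5):
        x,y=np.meshgrid(np.arange(560),np.arange(420)); w=np.hypot(x-p[0],y-p[1])<r
        v=np.where(w,np.clip(np.percentile(im[w],75)-im,0,None),0); p=np.array([(v*x).sum(),(v*y).sum()])/v.sum()
    return p
E
python3 - <<'E'
from m import *
T=[(366.5,185.6),(374.6,182.4),(382.9,179.3)];S=[(167.4,196.9),(156.4,198.1),(145.8,199.1)]
P=[]
for t,s in zip(T,S):
    a,b=dark("pics/top0.png","top",t),dark("pics/scene0.png","scene",s); X,e=tri(a,b); P.append(X);print("screw",a,b,X,e)
print(np.linalg.norm(P[0]-P[2]), P[0]-P[2])
for t,s in [((401.3,176.8),(124.2,198.8)),((350,197.5),(189.7,192.1))]: print("wood",*tri(t,s), plane("top",t,80),plane("scene",s,80))
print("leaf")
for t,s in [((172.3,206.4),(398.6,243.8)),((184.1,207.9),(384.4,238.9))]:
    a,b=dark("pics/top0.png","top",t),dark("pics/scene0.png","scene",s);print(a,b,tri(a,b),plane("top",a,11),plane("scene",b,11))
for t,s in [((171.6,190.4),(396.5,261.1)),((188.6,191.5),(376.9,253.6)),((186.4,211.3),(381.5,235.7)),((169.6,209.1),(402.4,241.4))]:
    print("corner",tri(t,s),plane("top",t,11),plane("scene",s,11))
# tab top corners (z 49): top view four, scene: top face
for t in [(173.9,204.5),(175.7,192.5),(179.9,193.1),(178.1,205.1)]: print("tab",plane("top",t,49))
for s in [(387.4,246.7),(391.5,234.1),(396.4,235.7),(392.3,248.3)]: print("tabS",plane("scene",s,49))
E
```

```text
screw [366.3 185.6] [167.4 196.9] [ 586.7 -212.1   88.8] 2.048967167087912
screw [374.5 182.5] [156.4 198. ] [ 595.5 -234.6   88.6] 1.0337010556067938
screw [382.7 179.4] [145.8 199.2] [ 604.  -256.9   87.6] 0.9853401949832314
48.034811164960345 [-17.3  44.8   1.2]
wood [ 611.7 -307.9   81.7] 1.867622549525198 [ 612.2 -309.2   80. ] [ 610.4 -307.8   80. ]
wood [ 555.5 -170.3   80.2] 0.24624654909149596 [ 555.5 -170.4   80. ] [ 555.3 -170.2   80. ]
leaf
[172.3 206.7] [398.8 243.6] (array([530.9, 320.6,  14.6]), np.float64(0.0729534176456125)) [531.  321.3  11. ] [528.6 321.   11. ]
[185.  208.2] [384.4 239.1] (array([526.6, 285.9,  13.3]), np.float64(2.59417339832801)) [526.8 285.   11. ] [524.8 287.3  11. ]
corner (array([577. , 322.4,  13.7]), np.float64(1.9811684822881321)) [577.1 323.9  11. ] [575.6 321.7  11. ]
corner (array([573.4, 274.7,  20.6]), np.float64(1.6433420058228165)) [574.2 275.5  11. ] [567.5 276.2  11. ]
corner (array([518.2, 280.1,  12.6]), np.float64(1.193544061430833)) [518.2 281.   11. ] [517.4 279.6  11. ]
corner (array([523.9, 327.8,  16.1]), np.float64(0.06890620413586011)) [524.1 328.8  11. ] [520.6 328.4  11. ]
tab [535.5 309.3  49. ]
tab [568.6 304.9  49. ]
tab [567.  293.2  49. ]
tab [533.9 297.7  49. ]
tabS [567.  293.5  49. ]
tabS [532.1 298.   49. ]
tabS [533.5 309.2  49. ]
tabS [568.3 304.5  49. ]
```

```bash
cat > g.py <<'E'
import sys,numpy as np
from plant import bot
from scipy.spatial.transform import Rotation as Ro
def go(x,y,z,yaw):
    o=bot.get_obs(); R=Ro.from_euler("xyz",o["tcp_rot"]).as_matrix()
    d=R.T@(np.array([x,y,z])-o["tool_pos"])/10
    print("t",round(o["time"],3),"pos",o["tool_pos"].round(1),"rot",o["tcp_rot"].round(3),"F",o["contact_force"].round(2),"w",round(o["grip_width"],1))
    print("shift cm",d.round(2),"turn",round(-(yaw-o["tcp_rot"][2]),3))
if __name__=="__main__": go(*map(float,sys.argv[1:]))
E
python3 g.py 551 301.3 130 -0.122
```

```text
t 0.1 pos [160.9 499.4 240.1] rot [-1.572  0.    -0.312] F [ 0.61  0.08 -0.47] w 91.4
shift cm [43.21 11.01 -6.87] turn -0.19
```

Request:
{"op": "apply_moves", "data": {
  "rows": [
    [[43.2,0,-6.9],-0.19,4.0],
    [[43.2,0,-6.9],-0.19,4.0],
    [[43.2,0,-6.9],-0.19,4.0],
    [[43.2,3,-6.9],-0.19,4.0],
    [[43.2,6,-6.9],-0.19,4.0]
  ]
}}

```text
time: 0.72
tool_pos: [433.2, 361.2, 216.9]
tcp_rot: [-1.571, -0.001, -0.122]
contact_force: [0.3, 1.0, 0.2]
grip_width: 46.2
```

```bash
python3 g.py 551 301.3 110 -0.122
```

```text
t 0.725 pos [433.2 361.2 216.9] rot [-1.571e+00 -1.000e-03 -1.220e-01] F [0.27 1.   0.23] w 46.2
shift cm [12.42 10.7  -4.51] turn 0.0
```

Request:
{"op": "apply_moves", "data": {
  "rows": [
    [[6.2,4,-2.3],0,4.0],
    [[12.4,9,-4.5],0,4.0],
    [[12.4,10.7,-4.5],0,4.0],
    [[12.4,10.7,-4.5],0,4.0]
  ]
}}

```text
time: 1.23
tool_pos: [550.3, 299.1, 105.7]
tcp_rot: [-1.575, 0.006, -0.125]
contact_force: [-0.2, 1.0, -0.5]
grip_width: 40.5
```

```bash
python3 g.py 551 301.3 30 -0.122; python3 - <<'E'
from h import *
a=vision.capture("top")[:,:,::-1][165:225,145:215];b=vision.capture("scene")[:,:,::-1][205:275,350:420]
cv2.imwrite("pics/pre.png",np.hstack([cv2.resize(a,(400,343),interpolation=2),cv2.resize(b,(343,343),interpolation=2)]))
E
```

```text
t 1.225 pos [550.3 299.1 105.7] rot [-1.575  0.006 -0.125] F [-0.17  0.96 -0.55] w 40.5
shift cm [0.08 7.56 0.26] turn -0.003
```

View pics/pre.png

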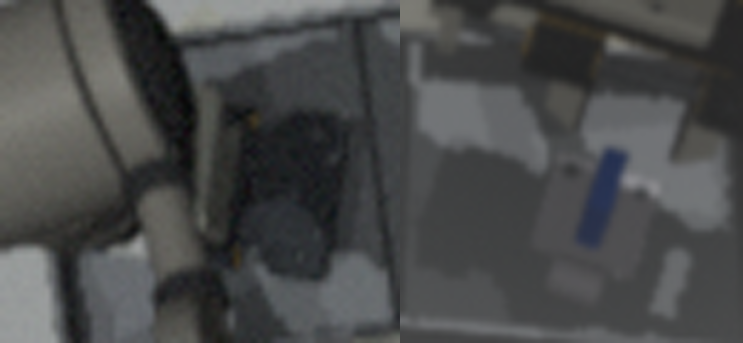

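In the scene crop the fingers stand either side of the blue tab, with tips at about (560,120) and (690,150) in the crop. The arm occludes the top view. I go down next.

Request:
{"op": "apply_moves", "data": {
  "rows": [
    [[0.1,3.0,0.2],0,4.0],
    [[0.1,6.0,0.2],0,4.0],
    [[0.1,7.4,0.2],0,4.0],
    [[0.1,7.4,0.2],0,4.0]
  ]
}}

```text
time: 1.82
tool_pos: [551.1, 304.0, 36.2]
tcp_rot: [-1.571, 0.001, -0.121]
contact_force: [-0.2, 0.1, 1.3]
grip_width: 39.9
```

```bash
python3 g.py 551 301.3 30 -0.122
```

```text
t 1.825 pos [551.1 304.   36.2] rot [-1.571e+00  1.000e-03 -1.210e-01] F [-0.21  0.05  1.32] w 39.9
shift cm [ 0.02  0.62 -0.27] turn 0.001
```

Request:
{"op": "apply_moves", "data": {
  "rows": [
    [[0,0.6,-0.27],0,4.0],
    [[0,0.6,-0.27],0,4.0],
    [[0,0.6,-0.27],0,0.8],
    [[0,0.6,-0.27],0,0.8],
    [[0,0.6,-0.27],0,0.8]
  ]
}}

```text
time: 2.45
tool_pos: [550.9, 301.3, 30.4]
tcp_rot: [-1.571, 0.001, -0.121]
contact_force: [0.2, -1.3, 0.3]
grip_width: 14.4
```

Request:
{"op": "apply_moves", "data": {
  "rows": [
    [[0,0,0],0,0.8],
    [[0,0,0],0,0.8],
    [[0,0,0],0,0.8]
  ]
}}

```text
time: 2.82
tool_pos: [550.8, 301.3, 30.4]
tcp_rot: [-1.571, 0.001, -0.121]
contact_force: [-0.1, -0.3, -0.2]
grip_width: 11.9
```

```bash
python3 g.py 551 301.3 130 -0.122
```

```text
t 2.825 pos [550.8 301.3  30.4] rot [-1.571e+00  1.000e-03 -1.210e-01] F [-0.08 -0.32 -0.16] w 11.9
shift cm [ 0.01 -9.96  0.  ] turn 0.001
```

Request:
{"op": "apply_moves", "data": {
  "rows": [
    [[0,-2,0],0,0.8],
    [[0,-5,0],0,0.8],
    [[0,-9,0],0,0.8],
    [[0,-14,0],0,0.8],
    [[0,-14,0],0,0.8]
  ]
}}

```text
time: 3.45
tool_pos: [553.0, 302.2, 174.9]
tcp_rot: [-1.567, -0.007, -0.121]
contact_force: [-0.0, 0.7, -1.8]
grip_width: 11.9
```

```bash
python3 - <<'E'
import numpy as np
c,s=np.cos(.38),np.sin(.38); print(570.6-38*c,-244.3-38*s)
E
python3 g.py 535.3 -258.4 170 0.38
```

```text
535.3107438480927 -258.3949778376934
t 3.45 pos [553.  302.2 174.9] rot [-1.567 -0.007 -0.121] F [-0.04  0.72 -1.78] w 11.9
shift cm [  5.02   0.32 -55.87] turn -0.501
```

Request:
{"op": "apply_moves", "data": {
  "rows": [
    [[0,0,-2],0,0.8],
    [[0.5,0,-6],-0.05,0.8],
    [[1,0,-11],-0.1,0.8],
    [[1.5,0,-16],-0.15,0.8],
    [[2,0,-21],-0.2,0.8]
  ]
}}

```text
time: 4.08
tool_pos: [545.9, 88.8, 172.7]
tcp_rot: [-1.569, -0.004, 0.08]
contact_force: [1.2, 0.3, -0.9]
grip_width: 11.8
```

```bash
python3 g.py 535.3 -258.4 175 0.38
```

```text
t 4.075 pos [545.9  88.8 172.7] rot [-1.569 -0.004  0.08 ] F [ 1.22  0.33 -0.92] w 11.8
shift cm [ -3.83  -0.32 -34.52] turn -0.3
```

Request:
{"op": "apply_moves", "data": {
  "rows": [
    [[-0.5,0,-5],-0.05,0.8],
    [[-1,0,-10],-0.1,0.8],
    [[-1.7,0,-15],-0.15,0.8],
    [[-2.3,0,-20],-0.2,0.8],
    [[-2.8,0,-25],-0.25,0.8]
  ]
}}

```text
time: 4.7
tool_pos: [536.0, -164.7, 170.4]
tcp_rot: [-1.568, -0.002, 0.331]
contact_force: [0.0, -0.4, -1.4]
grip_width: 11.7
```

```bash
python3 g.py 535.3 -258.4 175 0.38
```

```text
t 4.7 pos [ 536.  -164.7  170.4] rot [-1.568 -0.002  0.331] F [ 0.01 -0.44 -1.4 ] w 11.7
shift cm [-3.11 -0.49 -8.84] turn -0.049
```

Request:
{"op": "apply_moves", "data": {
  "rows": [
    [[-1.6,0,-4.5],-0.025,0.8],
    [[-2.7,0,-7.5],-0.04,0.8],
    [[-3.1,0,-8.8],-0.05,0.8],
    [[-3.1,0,-8.8],-0.05,0.8],
    [[-3.1,0,-8.8],-0.05,0.8]
  ]
}}

```text
time: 5.32
tool_pos: [535.1, -256.6, 169.7]
tcp_rot: [-1.567, -0.002, 0.382]
contact_force: [0.8, 0.2, -1.7]
grip_width: 12.2
```

```bash
python3 g.py 535.3 -258.4 170 0.38; python3 - <<'E'
from h import *
a=vision.capture("top")[:,:,::-1];b=vision.capture("scene")[:,:,::-1]
cv2.imwrite("pics/t1.png",a);cv2.imwrite("pics/s1.png",b)
a=a[150:220,330:420];b=b[150:230,100:220]
cv2.imwrite("pics/h1t.png",cv2.resize(a,None,fx=8,fy=8,interpolation=2));cv2.imwrite("pics/h1s.png",cv2.resize(b,None,fx=6,fy=6,interpolation=2))
E
```

```text
t 5.325 pos [ 535.1 -256.6  169.7] rot [-1.567 -0.002  0.382] F [ 0.76  0.17 -1.69] w 12.2
shift cm [-0.05 -0.03 -0.17] turn 0.002
```

View pics/h1t.png

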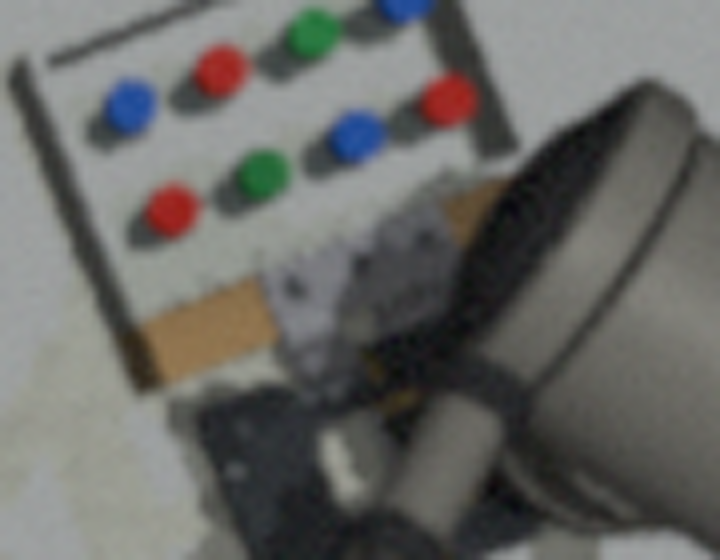

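View pics/h1s.png

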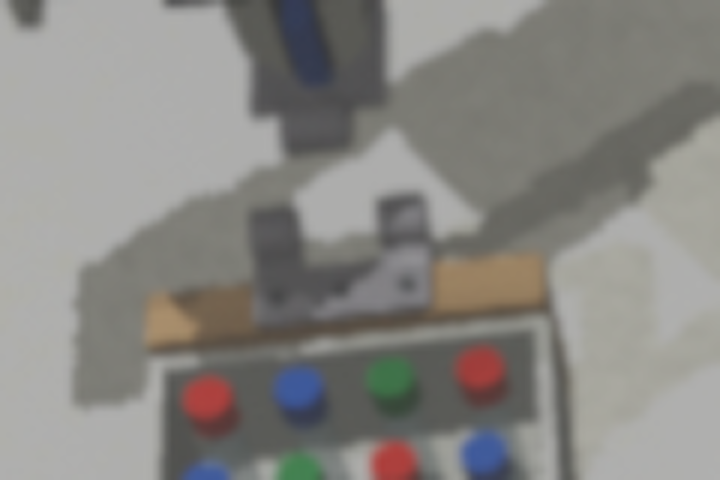

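```bash
python3 - <<'E'
from h import *
np.set_printoptions(precision=1,suppress=True)
yaw=.38;o=np.array([570.6,-244.3,0]);c,s=np.cos(yaw),np.sin(yaw);R=np.array([[c,-s,0],[s,c,0],[0,0,1]])
im={n:cv2.imread(f"pics/{n}0.png") for n in("top","scene")}
out={}
for n,(x,y,w,h,f) in dict(top=(340,160,70,45,11),scene=(115,175,80,40,10)).items():
    a=cv2.resize(im[n][y:y+h,x:x+w],None,fx=f,fy=f,interpolation=2)
    for yy in(-33,-15,15,33):
        th=np.linspace(-np.pi/2,np.pi*1.5,40)  # full circle
        P=np.c_[10*np.cos(th),np.full(40,yy),90+10*np.sin(th)]@R.T+o
        q=((proj(n,P)-[x,y]+.5)*f).astype(int); cv2.polylines(a,[q],True,(0,0,255) if abs(yy)==15 else (0,255,0),1)
    P=np.array([[14,-75,80],[14,75,80]])@R.T+o
    cv2.polylines(a,[((proj(n,P)-[x,y]+.5)*f).astype(int)],False,(255,0,255),1)
    cv2.imwrite(f"pics/ov_{n}.png",a)
E
```

```text
(no output)
```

View pics/ov_top.png

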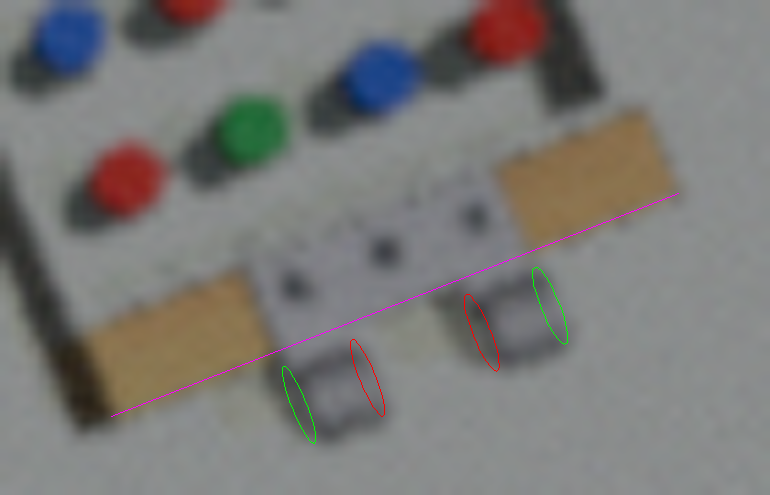

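View pics/ov_scene.png

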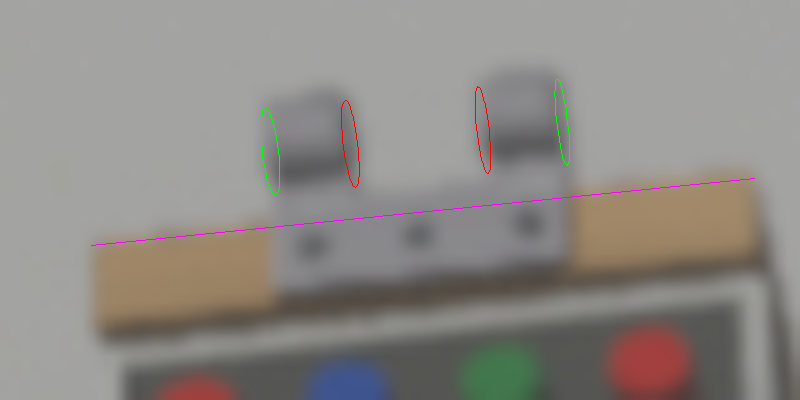

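Request:
{"op": "apply_moves", "data": {
  "rows": [
    [[-0.05,2.6,-0.17],0,0.8],
    [[-0.05,2.6,-0.17],0,0.8],
    [[-0.05,2.6,-0.17],0,0.8],
    [[-0.05,2.6,-0.17],0,0.8]
  ]
}}

```text
time: 5.92
tool_pos: [536.1, -258.3, 145.1]
tcp_rot: [-1.569, -0.003, 0.383]
contact_force: [0.8, -0.3, -1.0]
grip_width: 11.9
```

Request:
{"op": "apply_moves", "data": {
  "rows": [
    [[0,0,0],0,0.8],
    [[0,0,0],0,0.8]
  ]
}}

```text
time: 6.18
tool_pos: [536.3, -258.4, 145.6]
tcp_rot: [-1.57, -0.004, 0.383]
contact_force: [-0.4, 0.0, -0.7]
grip_width: 11.6
```

```bash
cat > ov.py <<'E'
from h import *
from plant import bot
import sys
tag=sys.argv[1]
st=bot.get_obs(); b=vision.capture("scene")[:,:,::-1].copy(); cv2.imwrite(f"pics/s_{tag}.png",b); cv2.imwrite(f"pics/t_{tag}.png",vision.capture("top")[:,:,::-1])
tp=st["tool_pos"]; yw=st["tcp_rot"][2]
print(st["time"],tp.round(1),st["tcp_rot"].round(3),st["contact_force"].round(2))
c,s=np.cos(yw),np.sin(yw);R=np.array([[c,-s,0],[s,c,0],[0,0,1]]); o=tp-[0,0,25.4]
x,y,w,h,f=115,150,80,60,10
a=cv2.convertScaleAbs(cv2.resize(b[y:y+h,x:x+w],None,fx=f,fy=f,interpolation=2),alpha=1.5)
cv2.imwrite(f"pics/raw_{tag}.png",a); a=a.copy()
def dr(P,col):
    cv2.polylines(a,[((proj("scene",np.array(P)@R.T+o)-[x,y]+.5)*f).astype(int)],True,col,1)
th=np.linspace(0,2*np.pi,40)
for yy in(-12,12): dr(np.c_[38+10*np.cos(th),np.full(40,yy),10+10*np.sin(th)],(0,0,255))
dr([[-30,-25,6],[24,-25,6],[24,25,6],[-30,25,6]],(0,255,0))
dr([[-17,-6,44],[17,-6,44],[17,6,44],[-17,6,44]],(255,0,255))
cv2.imwrite(f"pics/ov_{tag}.png",a)
E
python3 ov.py a
```

```text
6.175 [ 536.3 -258.4  145.6] [-1.57  -0.004  0.383] [-0.42  0.   -0.65]
```

View pics/ov_a.png

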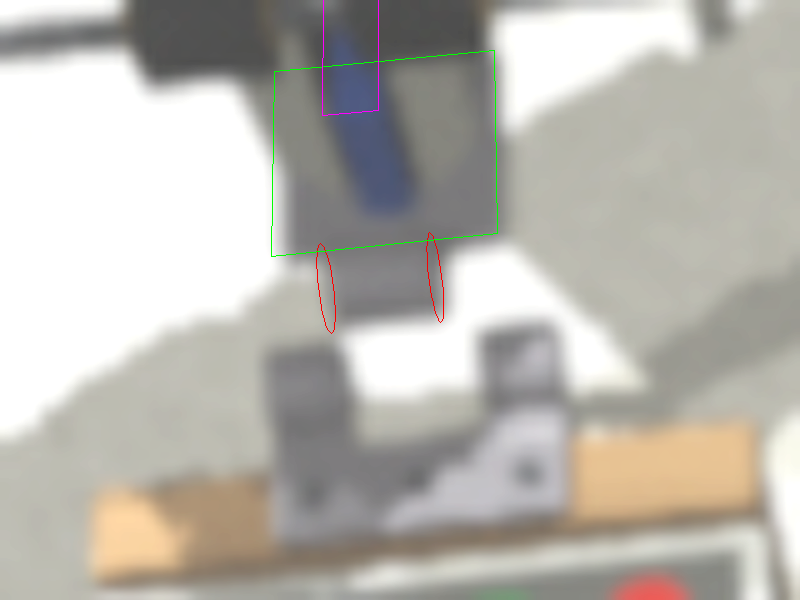

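View pics/raw_a.png

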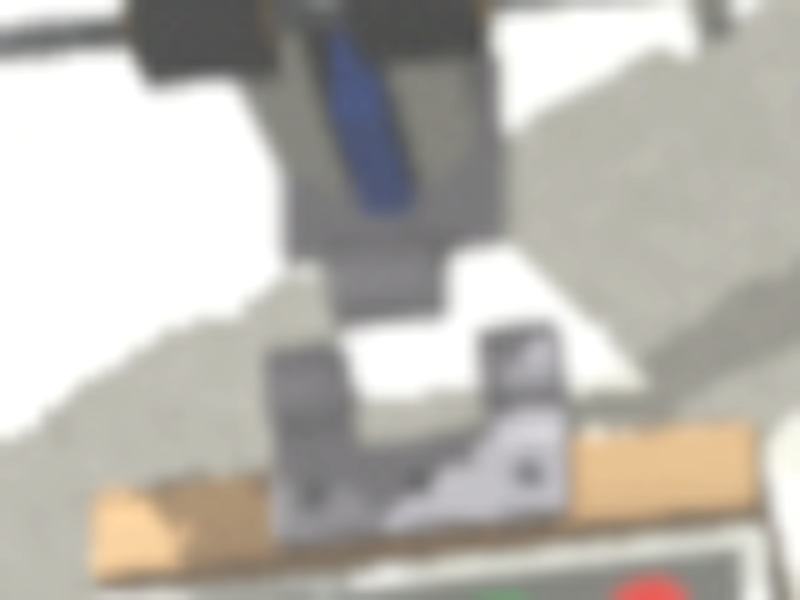

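```bash
python3 - <<'E'
from h import *
np.set_printoptions(precision=2,suppress=True,linewidth=160)
from scipy.ndimage import map_coordinates
def edges(f,p,d,L,thr=6):
    im=cv2.cvtColor(cv2.imread(f),cv2.COLOR_BGR2GRAY).astype(float)
    t=np.arange(0,L,.1); d=np.array(d)/np.linalg.norm(d)
    v=map_coordinates(cv2.GaussianBlur(im,(0,0),.6),[p[1]+t*d[1],p[0]+t*d[0]],order=3)
    g=np.gradient(v,.1); r=[]
    for i in range(1,len(g)-1):
        if abs(g[i])>thr and abs(g[i])>=abs(g[i-1]) and abs(g[i])>abs(g[i+1]): r.append((np.round(np.array(p)+t[i]*d,2),round(g[i])))
    return r
s0="pics/scene0.png"
print("fixed along axis")
for r in(184.5,186,187.5,189): print(r,[(e[0],e[1]) for e in edges(s0,(138,r+1.2),(34,-3.2),36)])
print("fixed across (columns)")
for x in(144,145.5,147,148.5,164,165.5,167,168.5): print(x,edges(s0,(x,178),(0,1),18))
print("leaf axis")
for r in(177,178,179,180): print(r,edges("pics/s_a.png",(143,r),(34,-3.2),22))
for x in(150,152,154,156,158): print(x,edges("pics/s_a.png",(x,174),(0,1),13))
E
```

```text
fixed along axis
184.5 [(array([140.69, 185.45]), -9), (array([149.55, 184.61]), 15), (array([161.99, 183.44]), -8), (array([170.76, 182.62]), 14)]
186 [(array([140.69, 186.95]), -11), (array([147.66, 186.29]), -7), (array([149.85, 186.08]), 19), (array([161.99, 184.94]), -10), (array([171.15, 184.08]), 17)]
187.5 [(array([140.79, 188.44]), -13), (array([148.06, 187.75]), -7), (array([150.15, 187.56]), 19), (array([162.19, 186.42]), -13), (array([171.25, 185.57]), 18)]
189 [(array([141.09, 189.91]), -18), (array([150.35, 189.04]), 21), (array([162.49, 187.89]), -19), (array([171.25, 187.07]), 21)]
fixed across (columns)
144 [(array([144. , 184.1]), -11), (array([144., 190.]), -14), (array([144., 193.]), 20)]
145.5 [(array([145.5, 183.5]), -12), (array([145.5, 189.9]), -14), (array([145.5, 192.9]), 20)]
147 [(array([147. , 183.4]), -14), (array([147. , 189.8]), -13), (array([147. , 192.7]), 19)]
148.5 [(array([148.5, 183.7]), -14), (array([148.5, 189.4]), -9), (array([148.5, 192.5]), 17)]
164 [(array([164. , 181.7]), -10), (array([164. , 187.5]), -11), (array([164. , 190.6]), 17)]
165
[... 151 characters left out ...]
-12), (array([167. , 187.4]), -14), (array([167. , 190.4]), 19), (array([167. , 195.4]), -14)]
168.5 [(array([168.5, 181.4]), -13), (array([168.5, 187.4]), -13), (array([168.5, 190.4]), 20), (array([168.5, 195.4]), -10)]
leaf axis
177 [(array([146.68, 176.65]), -16), (array([159.43, 175.45]), 26)]
178 [(array([146.88, 177.63]), -15), (array([159.33, 176.46]), 31)]
179 [(array([147.28, 178.6 ]), -14), (array([159.33, 177.46]), 32)]
180 [(array([147.38, 179.59]), -15), (array([159.23, 178.47]), 32)]
150 [(array([150. , 182.2]), 30)]
152 [(array([152. , 181.8]), 35)]
154 [(array([154. , 181.7]), 36)]
156 [(array([156. , 181.6]), 34)]
158 [(array([158. , 175.4]), 7), (array([158. , 181.4]), 29)]
```

```bash
python3 - <<'E'
from h import *
np.set_printoptions(precision=2,suppress=True,linewidth=160)
def RT(yaw): c,s=np.cos(yaw),np.sin(yaw); return np.array([[c,-s,0],[s,c,0],[0,0,1.]])
th=np.linspace(0,2*np.pi,180)
def tube(R,o,cx,y0,y1,cz):
    P=np.vstack([np.c_[cx+10*np.cos(th),np.full(180,y),cz+10*np.sin(th)] for y in(y0,y1)])
    return cv2.convexHull(proj("scene",P@R.T+o).astype(np.float32))[:,0]
def cross(h,p,d):
    p=np.array(p,float);d=np.array(d,float)/np.linalg.norm(d);n=np.array([-d[1],d[0]]);r=[]
    for a,b in zip(h,np.roll(h,-1,0)):
        u,v=(a-p)@n,(b-p)@n
        if u*v<0: r.append(p+d*((a+(b-a)*u/(u-v)-p)@d))
    return sorted(r,key=lambda q:(q-p)@d)
R=RT(.38);o=np.array([570.6,-244.3,0])
for y0,y1,cols in((-33,-15,(145.5,147)),(15,33,(165.5,167))):
    h=tube(R,o,0,y0,y1,90)
    for r in(184.5,186,187.5): print("fix axis",r,np.array(cross(h,(138,r+1.2),(34,-3.2)))[:,0])
    for x in cols: print("fix col",x,np.array(cross(h,(x,178),(0,1)))[:,1])
h=tube(RT(.383),np.array([536.3,-258.4,120.2]),38,-12,12,10)
for r in(178,179,180):print("leaf axis",r,np.array(cross(h,(143,r),(34,-3.2)))[:,0])
for x in(152,154,156):print("leaf col",x,np.array(cross(h,(x,170),(0,1)))[:,1])
# jacobians px/mm at knuckle, for case axes
for z in(90,130):
    b=o+[0,0,z]; print(z,[proj("scene",b+v)[0]-proj("scene",b)[0] for v in(R[:,0],R[:,1],np.array([0,0,1.]))])
E
```

```text
fix axis 184.5 [140.87 149.23]
fix axis 186 [140.61 149.78]
fix axis 187.5 [140.64 150.08]
fix col 145.5 [184.87 193.68]
fix col 147 [184.72 193.52]
fix axis 184.5 [162.14 170.45]
fix axis 186 [162.02 170.87]
fix axis 187.5 [162.09 171.13]
fix col 165.5 [182.88 191.65]
fix col 167 [182.73 191.5 ]
leaf axis 178 [146.31 158.62]
leaf axis 179 [146.42 158.75]
leaf axis 180 [146.57 158.84]
leaf col 152 [173.35 182.41]
leaf col 154 [173.15 182.21]
leaf col 156 [172.95 182.01]
90 [array([-0.  ,  0.35]), array([ 0.44, -0.04]), array([-0.08, -0.26])]
130 [array([-0.  ,  0.35]), array([ 0.46, -0.04]), array([-0.09, -0.27])]
```

```bash
python3 g.py 534.7 -260 127 0.382
```

```text
t 6.275 pos [ 536.2 -258.4  145.3] rot [-1.569 -0.004  0.383] F [-0.33 -0.85 -1.21] w 11.4
shift cm [-0.2   1.83 -0.09] turn 0.001
```

Request:
{"op": "apply_moves", "data": {
  "rows": [
    [[-0.2,0.9,-0.1],0,0.8],
    [[-0.2,1.8,-0.1],0,0.8],
    [[-0.2,1.8,-0.1],0,0.8],
    [[-0.2,1.8,-0.1],0,0.8],
    [[-0.2,1.8,-0.1],0,0.8]
  ]
}}

```text
time: 6.9
tool_pos: [534.9, -260.1, 127.5]
tcp_rot: [-1.57, -0.004, 0.383]
contact_force: [0.3, 0.4, -1.0]
grip_width: 12.0
```

```bash
python3 ov.py b; python3 g.py 534.7 -260 127 0.382
```

```text
6.9 [ 534.9 -260.1  127.5] [-1.57  -0.004  0.383] [ 0.32  0.36 -0.99]
t 7.0 pos [ 534.9 -260.1  127.6] rot [-1.57  -0.004  0.383] F [-0.57  0.24 -0.61] w 12.3
shift cm [-0.01  0.06  0.01] turn 0.001
```

View pics/ov_b.png

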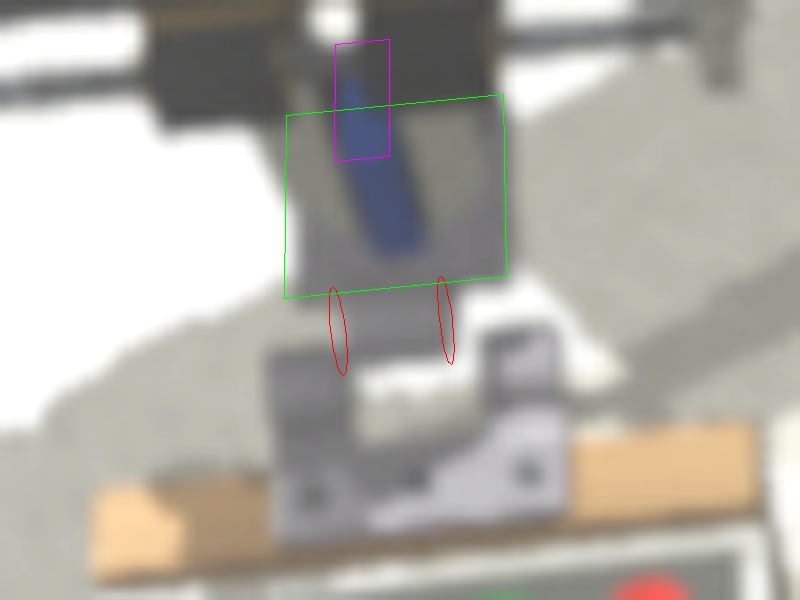

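```bash
cat > meas.py <<'E'
import sys
from h import *
np.set_printoptions(precision=2,suppress=True,linewidth=160)
from scipy.ndimage import map_coordinates
def edges(f,p,d,L,thr=6):
    im=cv2.cvtColor(cv2.imread(f),cv2.COLOR_BGR2GRAY).astype(float)
    t=np.arange(0,L,.1); d=np.array(d)/np.linalg.norm(d)
    v=map_coordinates(cv2.GaussianBlur(im,(0,0),.6),[p[1]+t*d[1],p[0]+t*d[0]],order=3)
    g=np.gradient(v,.1); r=[]
    for i in range(1,len(g)-1):
        if abs(g[i])>thr and abs(g[i])>=abs(g[i-1]) and abs(g[i])>abs(g[i+1]): r.append(((np.array(p)+t[i]*d).round(1).tolist(),round(g[i])))
    return r
def RT(yaw): c,s=np.cos(yaw),np.sin(yaw); return np.array([[c,-s,0],[s,c,0],[0,0,1.]])
th=np.linspace(0,2*np.pi,180)
def tube(R,o,cx,y0,y1,cz):
    P=np.vstack([np.c_[cx+10*np.cos(th),np.full(180,y),cz+10*np.sin(th)] for y in(y0,y1)])
    return cv2.convexHull(proj("scene",P@R.T+o).astype(np.float32))[:,0]
def cross(h,p,d):
    p=np.array(p,float);d=np.array(d,float)/np.linalg.norm(d);n=np.array([-d[1],d[0]]);r=[]
    for a,b in zip(h,np.roll(h,-1,0)):
        u,v=(a-p)@n,(b-p)@n
        if u*v<0: r.append(p+d*((a+(b-a)*u/(u-v)-p)@d))
    return sorted(r,key=lambda q:(q-p)@d)
E
python3 - <<'E'
from meas import *
h=tube(RT(.383),np.array([534.9,-260.1,102.1]),38,-12,12,10)
for r in(180,181,182,183,184,185):
    q=cross(h,(143,r),(34,-3.2)); print("axis",r,np.array(q)[:,0] if q else 0,edges("pics/s_b.png",(143,r),(34,-3.2),24))
for x in(152,154,156,158):print("col",x,np.array(cross(h,(x,170),(0,1)))[:,1],edges("pics/s_b.png",(x,178),(0,1),12))
E
```

```text
axis 180 [147.42 159.2 ] [([143.9, 179.9], -13), ([160.5, 178.4], 16), ([165.6, 177.9], 19)]
axis 181 [147.42 159.42] [([144.0, 180.9], -7), ([148.5, 180.5], -7), ([160.5, 179.4], 28), ([165.7, 178.9], 9)]
axis 182 [147.48 159.59] [([148.7, 181.5], -11), ([160.5, 180.4], 34)]
axis 183 [147.58 159.73] [([149.0, 182.4], -11), ([160.4, 181.4], 33)]
axis 184 [147.71 159.83] [([149.3, 183.4], -9), ([160.2, 182.4], 30), ([162.9, 182.1], -8)]
axis 185 [147.88 159.9 ] [([159.9, 183.4], 28), ([162.6, 183.2], -20)]
col 152 [177.79 186.73] [([152.0, 186.3], 29), ([152.0, 189.2], -14)]
col 154 [177.59 186.52] [([154.0, 185.8], 34), ([154.0, 188.7], -17)]
col 156 [177.39 186.32] [([156.0, 185.7], 36), ([156.0, 188.8], -17)]
col 158 [177.19 186.11] [([158.0, 185.6], 34), ([158.0, 188.6], -17)]
```

```bash
python3 g.py 534.9 -260.6 105.4 0.382
```

```text
t 7.0 pos [ 534.9 -260.1  127.6] rot [-1.57  -0.004  0.383] F [-0.57  0.24 -0.61] w 12.3
shift cm [-0.03  2.22 -0.05] turn 0.001
```

Request:
{"op": "apply_moves", "data": {
  "rows": [
    [[0,0.2,-0.05],0,0.8],
    [[0,0.4,-0.05],0,0.8],
    [[0,0.6,-0.05],0,0.8],
    [[0,0.8,-0.05],0,0.8],
    [[0,1.0,-0.05],0,0.8]
  ]
}}

```text
time: 7.62
tool_pos: [535.1, -260.5, 117.4]
tcp_rot: [-1.57, -0.004, 0.383]
contact_force: [0.2, -0.0, -1.1]
grip_width: 11.9
```

```bash
python3 g.py 534.9 -260.6 105.4 0.382;  python3 ov.py c
```

```text
t 7.625 pos [ 535.1 -260.5  117.4] rot [-1.57  -0.004  0.383] F [ 0.23 -0.03 -1.1 ] w 11.9
shift cm [-0.03  1.2  -0.  ] turn 0.001
7.625 [ 535.1 -260.5  117.4] [-1.57  -0.004  0.383] [ 0.23 -0.03 -1.1 ]
```

View pics/raw_c.png

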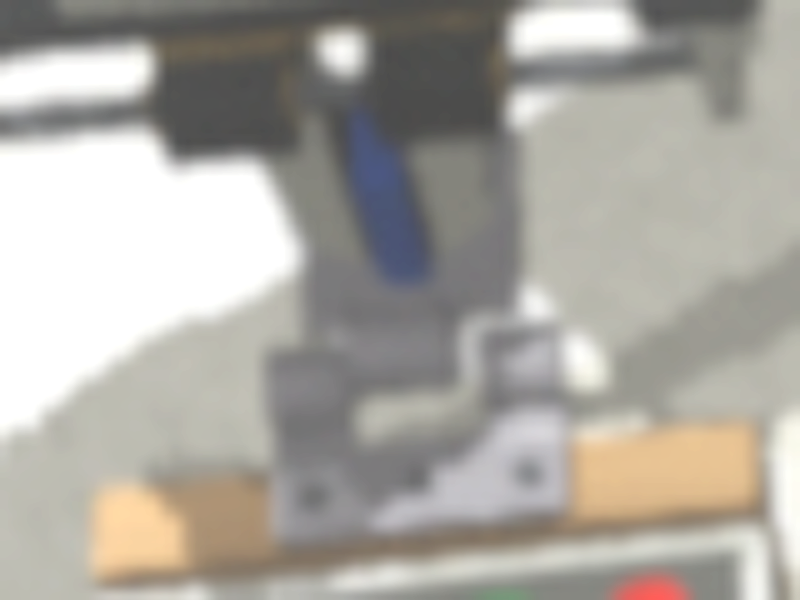

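The loose knuckle sits over the gap, its right end at about (463,360) in the crop. Its predicted final span is 350–473 against the gap's 352–481, and there is no contact force. I continue down.

Request:
{"op": "apply_moves", "data": {
  "rows": [
    [[0,0.25,0],0,0.8],
    [[0,0.5,0],0,0.8],
    [[0,0.75,0],0,0.8],
    [[0,1.0,0],0,0.8],
    [[0,1.1,0],0,0.8]
  ]
}}

```text
time: 8.35
tool_pos: [534.9, -260.3, 106.0]
tcp_rot: [-1.569, -0.003, 0.383]
contact_force: [0.5, -0.5, -1.6]
grip_width: 11.6
```

```bash
python3 g.py 534.9 -260.6 105.4 0.382;  python3 ov.py d
```

```text
t 8.35 pos [ 534.9 -260.3  106. ] rot [-1.569 -0.003  0.383] F [ 0.54 -0.53 -1.57] w 11.6
shift cm [-0.01  0.06 -0.02] turn 0.001
8.35 [ 534.9 -260.3  106. ] [-1.569 -0.003  0.383] [ 0.54 -0.53 -1.57]
```

View pics/ov_d.png

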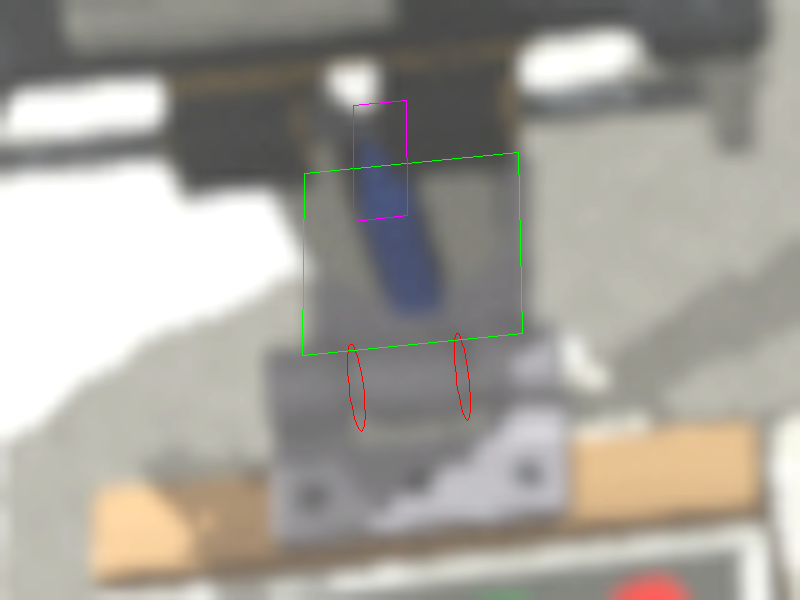

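```bash
python3 - <<'E'
import cv2
a=cv2.imread("pics/t_d.png")[165:215,335:415]; cv2.imwrite("pics/t_d8.png",cv2.convertScaleAbs(cv2.resize(a,None,fx=9,fy=9,interpolation=2),alpha=1.6))
E
```

```text
(no output)
```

View pics/t_d8.png

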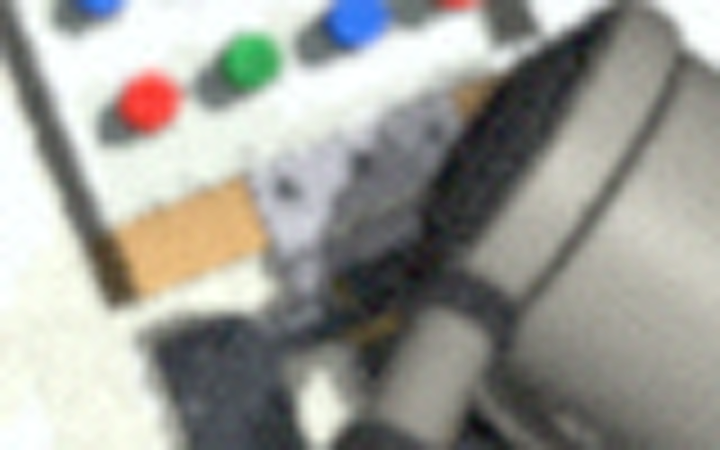

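```bash
python3 - <<'E'
from meas import *
for x in(145,147,152,154,156,158,160,165,167):print("col",x,edges("pics/s_d.png",(x,180),(0,1),15,4))
for r in(185,186,187,188,189,190):print("row",r,edges("pics/s_d.png",(139,r+1.3),(34,-3.2),36,4))
im=cv2.imread("pics/s_d.png")[178:204,136:176]; cv2.imwrite("pics/z_d.png",cv2.normalize(cv2.resize(im,None,fx=18,fy=18,interpolation=2),None,0,255,32))
E
```

```text
col 145 [([145.0, 184.1], -10)]
col 147 []
col 152 [([152.0, 185.5], 4), ([152.0, 189.3], -4), ([152.0, 191.9], 7), ([152.0, 194.2], -5)]
col 154 [([154.0, 180.3], 7), ([154.0, 185.5], 4), ([154.0, 189.4], -5), ([154.0, 192.1], 7), ([154.0, 194.1], -5)]
col 156 [([156.0, 180.8], 8), ([156.0, 185.5], 4), ([156.0, 189.4], -5), ([156.0, 192.0], 7), ([156.0, 194.2], -5)]
col 158 [([158.0, 180.3], 6), ([158.0, 185.3], 4), ([158.0, 191.7], 6), ([158.0, 193.7], -5)]
col 160 [([160.0, 191.3], 5)]
col 165 [([165.0, 184.4], 6), ([165.0, 187.8], -6), ([165.0, 191.4], 15)]
col 167 [([167.0, 181.3], -6), ([167.0, 184.5], 15), ([167.0, 187.7], -11), ([167.0, 190.5], 20)]
row 185 [([140.9, 186.1], -16), ([170.4, 183.3], 16), ([172.9, 183.1], -7)]
row 186 [([140.9, 187.1], -16), ([167.3, 184.6], 7), ([170.7, 184.3], 19), ([172.9, 184.1], -14)]
row 187 [([140.9, 188.1], -15), ([165.7, 185.8], 11), ([170.8, 185.3], 20), ([173.3, 185.1], -16)]
row 188 [([141.0, 189.1], -15), ([165.8, 186.8], 12), ([171.0, 186.3], 18)]
row 189 [([141.2, 190.1], -16), ([165.8, 187.8], 9), ([171.2, 187.3], 16)]
row 190 [([141.4, 191.1], -17), ([165.9, 188.8], 6), ([172.1, 188.2], 12)]
```

View pics/z_d.png

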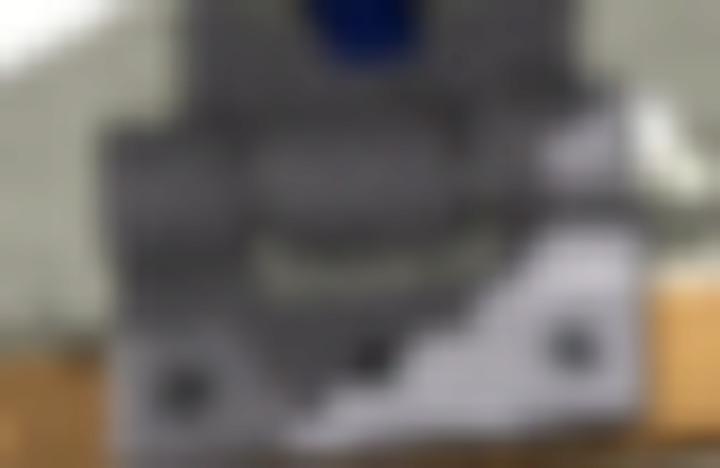

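```bash
python3 - <<'E'
from meas import *
im=cv2.cvtColor(cv2.imread("pics/s_d.png"),cv2.COLOR_BGR2GRAY).astype(float)
d=np.array([34,-3.2])/np.hypot(34,3.2)
t=np.arange(0,36,.5)
V=np.mean([map_coordinates(im,[r+1.3+t*d[1],139+t*d[0]],order=1) for r in(186.5,187,187.5,188,188.5)],0)
for a,b in zip(139+t*d[0],V): print(f"{a:.1f}:{b:.0f}",end=" ")
E
python3 g.py 534.9 -260.6 105.4 0.382
```

```text
139.0:127 139.5:125 140.0:123 140.5:115 141.0:108 141.5:100 142.0:93 142.5:90 143.0:88 143.5:87 144.0:87 144.5:87 145.0:87 145.5:86 146.0:85 146.5:85 147.0:84 147.5:83 148.0:82 148.5:82 149.0:81 149.5:82 150.0:84 150.4:85 150.9:87 151.4:87 151.9:87 152.4:87 152.9:87 153.4:87 153.9:87 154.4:87 154.9:87 155.4:87 155.9:87 156.4:87 156.9:86 157.4:86 157.9:86 158.4:86 158.9:85 159.4:84 159.9:83 160.4:82 160.9:81 161.4:82 161.9:83 162.4:84 162.9:85 163.4:86 163.9:86 164.4:88 164.9:90 165.4:95 165.9:101 166.4:106 166.9:111 167.4:113 167.9:115 168.4:116 168.9:117 169.4:116 169.9:116 170.4:123 170.9:133 171.4:142 171.9:151 172.4:151 172.9:148 173.3:142 173.8:135 174.3:128 t 8.45 pos [ 535.  -260.4  106.1] rot [-1.569 -0.003  0.383] F [-0.03  0.71 -1.26] w 11.9
shift cm [-0.01  0.07 -0.02] turn 0.001
```

Request:
{"op": "apply_moves", "data": {
  "rows": [
    [[-0.03,0.06,0],0,0.8],
    [[-0.03,0.06,0],0,0.8],
    [[-0.03,0.06,0],0,0.8],
    [[-0.03,0.06,0],0,0.8],
    [[-0.03,0.06,0],0,0.8]
  ]
}}

```text
time: 9.07
tool_pos: [534.7, -260.5, 105.6]
tcp_rot: [-1.569, -0.003, 0.383]
contact_force: [-1.2, 0.0, -1.7]
grip_width: 12.0
```

```bash
python3 g.py 534.9 -260.6 105.4 0.382; python3 ov.py e; python3 - <<'E'
from meas import *
for x in(152,154,156,158):print("col",x,edges("pics/s_e.png",(x,186),(0,1),9,4))
im=cv2.cvtColor(cv2.imread("pics/s_e.png"),cv2.COLOR_BGR2GRAY).astype(float)
d=np.array([34,-3.2])/np.hypot(34,3.2);t=np.arange(5,28,.25)
V=np.mean([map_coordinates(im,[r+1.3+t*d[1],139+t*d[0]],order=1) for r in(186.5,187,187.5,188,188.5)],0)
x=139+t*d[0]
for lo,hi in((147,152),(158,163)):
    k=(x>lo)&(x<hi);print(x[k][V[k].argmin()])
for n in("scene",):
    df=cv2.absdiff(cv2.imread("pics/scene0.png"),cv2.imread("pics/s_e.png")).max(2)
    for nm,(a,b) in dict(bluedr=(280,178),yel=(256,249),green=(196,296),vial=(162,279),pin=(262,322),spare=(319,245)).items(): print(nm,df[b-12:b+12,a-12:a+12].max())
E
```

```text
t 9.075 pos [ 534.7 -260.5  105.6] rot [-1.569 -0.003  0.383] F [-1.18  0.05 -1.72] w 12.0
shift cm [ 0.02  0.02 -0.02] turn 0.001
9.075 [ 534.7 -260.5  105.6] [-1.569 -0.003  0.383] [-1.18  0.05 -1.72]
col 152 [([152.0, 192.0], 7), ([152.0, 194.1], -5)]
col 154 [([154.0, 189.4], -4), ([154.0, 192.1], 7), ([154.0, 194.3], -5)]
col 156 [([156.0, 191.8], 7), ([156.0, 194.3], -5)]
col 158 [([158.0, 191.6], 6), ([158.0, 193.7], -5)]
148.95600143653053
160.90320316036718
bluedr 64
yel 15
green 15
vial 14
pin 14
spare 14
```

```bash
python3 - <<'E'
import cv2,numpy as np
for f in("scene0","s_e"):
    h=cv2.cvtColor(cv2.imread(f"pics/{f}.png"),cv2.COLOR_BGR2HSV)[160:196,262:298].astype(int)
    m=(abs(h[...,0]-112)<15)&(h[...,1]>90); print(f,m.sum(),np.argwhere(m).mean(0))
E
```

```text
scene0 5 [ 9.6 17.8]
s_e 15 [10.66666667 18.06666667]
```

Request:
{"op": "apply_moves", "data": {
  "rows": [
    [[0,0,0],0,0.8],
    [[0,0,0],0,0.8],
    [[0,0,0],0,0.8]
  ]
}}

```text
time: 9.55
tool_pos: [534.7, -260.5, 105.5]
tcp_rot: [-1.569, -0.004, 0.383]
contact_force: [0.2, 0.1, -1.9]
grip_width: 11.9
```

```bash
python3 - <<'E'
from plant import order,bot
print(bot.get_obs()["contact_force"]); print(order.close_job())
E
```

```text
[ 0.24666506  0.08909569 -1.90651507]
the job is handed in; nothing more can be done
None
```

I gripped the blue-tabbed leaf by its tab, lifted it out of the bin and lowered it between the case's knuckles. I handed the job in at about 9.6 s, still holding it there; no verdict came back.

**Last checks**
- **Along the case's y:** the loose knuckle is centred in the gap to within about 0.5 mm.
- **Along the case's x and in height:** its far edge lines up with the fixed knuckles to about 0.3 px, or roughly 1 mm. By the robot's own reading, the leaf's underside is 80 mm above the bench.
- **Level and direction:** the tilt is under 0.005 rad. The yaw is 0.383 rad, against 0.37–0.39 rad measured for the case.
- **Force:** the force reading was steady at about 2 N, mostly the leaf's own weight, so I see no sign of it pressing on the case. The finger opening was 11.9 mm on the 12 mm tab.
- **Bystanders:** the other loose things look unchanged in the scene view. A larger image change at the blue dropper looks like the arm's shadow, since its cap is in the same place to about 1 px.

**What disagreed**
- The two cameras differed by about 2–3 mm along x at the case. I settled that by comparing the leaf with the case in the scene view alone.
- The arm blocked the top view of the gap, so the final fit was checked in the scene view only.
- The two-view height of the plate's top in the bin came out at about 13–16 mm, with one poorly read corner at 20.6 mm. The text gives 11 mm, and I used that.

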